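# Assemble a bar lamp: LED board, then diffuser

## Robot

A 7-joint arm with a two-finger parallel gripper is mounted at the origin on the work surface. World frame = base frame: x ahead of the robot, y to its left, z up, the work surface at z = 0. Lengths are in m, angles in rad, forces in N, time in s.
With the tool pointing down it reaches from about 0.425 to 0.825 m from the base axis. Payload 3.6 kg.
Tool frame: the origin (TCP) lies on the front face of the gripper's body, between the roots of the fingers; the fingertips stand 73 mm ahead of it and the grasp point (between the pads) lies 54 mm ahead of it; z points along the fingers, y is the direction in which the jaws open and shut (so a half turn about z gives the same grasp; the last joint's range is limited). The gripper opens to 85 mm and grips with 20 to 120 N. Pads are 22 mm wide; open, the fingers measure 114 mm over their backs; the gripper's body (76 mm by 85 mm) begins 54 mm behind the grasp point. The pads swing forward as they close: fully open they stand 13 mm farther back than shut.
Start: joints at [1.115, 0.615, -0.013, 1.423, 0.008, 1.103, -0.04], TCP at [0.271, -0.591, 0.304] pointing down, gripper open.
Joint ranges: [-3.12, 3.12], [-0.3, 2.06], [-1.34, 1.32], [0.26, 2.42], [-1.36, 4.5], [0.01, 1.98], [-2.84, 2.84]. Speed limits (rad/s): [2.79, 2.79, 3.14, 3.14, 3.14, 3.14, 3.14].

## Interface

Orientations are given as a rotation vector (axis times angle).
In Python, from workcell import env gives the robot as it stands.
- The arm moves only by the shell command python3 -m crank 'ROWS'. ROWS is JSON, a list of rows, each a list of 3 entries, a list of its own where there are three numbers: the shift along the tool's x, y, z normalised to -1 to 1, where 1 is 400 mm, then the turn about the tool's z normalised to -1 to 1, where 1 is 2 rad, then the gripper command: -1 is fully open, 1 is shut, values between are in proportion. In form: [[[dx, dy, dz], twist, grip], ...]. A call has 1 to 20 rows; each row is the pose to reach, as a shift and turn from the pose commanded when the call began, along the tool's axes at that moment; what a row does not reach only later rows make up. A row lasts 1/10 s, in which the tool goes at most 50 mm and 8.59 degrees, less where a joint would pass 70% of its speed; a pose out of reach is approached as far as the arm can. A call with a number of a shift or a turn outside -1 to 1 is refused whole. A call with a gripper value outside its range is refused whole. The fingers move at their own pace and stop on an object; the grip force is fixed at half the most. Time passes only in rows, so rows that repeat a pose let the fingers close. It gives the time, the measured TCP pose, the force and the opening at its end, in the units of the state.
- env.sense(): the state, without advancing time (a new reading comes with each control period).
- env.camera(name): name is "side" or "top" or "wrist"; returns a dict with "img" (420x560x3 uint8, red, green, blue), "intrinsics" (3x3 intrinsics, pixels), "R" (3x3) and "t" (3): a world point X has camera coordinates R X + t. Camera axes: x right, y down, z forward; pixel columns grow to the right and rows downward; lengths in m; the calibration is good to about 2 mm. A picture is of the moment at which its call begins. There is no depth.
- env.finish_job(): hands the job in, once; it reports no verdict.
The state is a dict: "t": time; "joints": joint angles; "dq": joint speeds; "joint_torque": joint torques, N m; "tcp_pos": TCP position; "tool_rot": TCP orientation; "wrist_force": force on the tool from outside, world axes, zero at the start; "moment": the same for the moment, N m; "width": finger opening in m.
Only numpy, scipy, OpenCV 4.12 (cv2) and the standard library are available. Lean on these libraries where they do the work, as an engineer would, in place of code of your own. Each camera call takes 0.05 s, during which the arm holds its last target. There are 200 camera calls.

## Task

Assemble the bar lamp in its grey housing: lay the aluminium LED board flat on the housing's floor with its LEDs up, then lay the longer white diffuser over it on the two end steps, both fully home. The board is stored in the plywood sleeve with only one end sticking out, and the housing leaves room for fingers only at its middle, so draw the board out, put it down on the bench and take it again by its middle. Do not drop the parts, and leave the spool, bottle, tape, screwdriver and pliers where they are.

Things in the scene. Friction and masses are not known exactly. Their poses are not given: they have to be found in the camera images.
- led_board_center (a point): Centre (half-way up) of the loose LED board: aluminium bar 140 long (x) x 44 wide (y) x 18 mm thick (z), two rows of small pale-yellow LEDs on top (+z), 0.22 kg. It starts level, LEDs up, on the sleeve's floor (underside 20 mm above the bench), its -x end sticking 46 to 58 mm out of the open front. Half a turn about z makes no difference.
- diffuser_center (a point): Centre (half-way up) of the loose diffuser: a plain white plastic bar 180 long (its x) x 44 wide (its y) x 18 mm thick (its z) with fine ribs on top, about 0.15 kg, lying flat on the bench. Half a turn about z makes no difference; it must keep its ribs up.
- housing_floor (a point): Centre of the inner floor of the grey lamp housing, 16 mm above the bench; x along it, y across, z up. Fixed trough 201 long x 62 wide x 62 mm high, open on top. The lower pocket (147 x 50 mm) takes the board on this floor. The 6 mm side walls, 62 mm high, are missing for 30 mm either side of this point: the fingers' room, where the floor is only 40 mm wide with open bench beside it.
- housing_steps (a point): Centre of the housing's upper pocket (187 x 50 mm), 38 mm above the bench, level with the tops of the two end steps that carry the diffuser, 22 mm above the floor; same axes as the floor point. End and side walls rise to 62 mm above the bench.
- holder: Plywood stock sleeve, fixed: 100 deep (x) x 76 wide (y) x 58 mm high. Origin on the bench under it, 45 mm behind its open front, which faces its -x, towards the robot. The bay is 56 wide and 30 mm high, its floor 20 mm above the bench; sides, back and roof closed. The board comes straight out along the sleeve's -x; the bench is clear for 150 mm in front.
- spool_center (a point): Centre of a loose wire spool standing upright, 65 mm across and 58 mm high. Bystander.
- flux_center (a point): Centre of a small loose amber bottle, 42 mm across and 85 mm high. Bystander.
- tape_center (a point): Centre of a loose roll of tape lying flat, 66 mm across and 20 mm high. Bystander.
- screwdriver_grip (a point): Middle of the handle of a loose screwdriver, 160 mm long, lying on the bench. Bystander.
- pliers_center (a point): Joint of a loose pair of pliers, about 165 mm long and 14 mm high, lying on the bench. Bystander.

How it is judged:
On the way, in this order (a step that is already met when the one before it is completed fails the run):
1. the LED board lies flat on the housing's floor, before the diffuser is in (horizontal distance between led_board_center and housing_floor below 0.008 m and z of led_board_center in the frame of housing_floor below 0.012 m and angle between the x axis of led_board_center and the x axis of housing_floor, either way round below 0.08 rad and angle between led_board_center's own z axis and vertical below 0.06 rad and horizontal distance between diffuser_center and housing_floor above 0.05 m), for 0.2 s.
2. the diffuser lies on the end steps over the board (horizontal distance between each of led_board_center, diffuser_center and housing_floor below 0.008 m and z of led_board_center in the frame of housing_floor below 0.012 m and angle between the x axis of each of led_board_center, diffuser_center and the x axis of housing_floor, either way round below 0.08 rad and angle between each of led_board_center, diffuser_center's own z axis and vertical below 0.06 rad and z of diffuser_center in the frame of housing_floor below 0.034 m), for 0.2 s.
At the end, for the whole second after the job is handed in: LED board (LEDs up) on the housing's floor and diffuser (ribs up) on the end steps: each centre within 8 mm of the housing's centre in plan, no more than 3 mm higher than fully home, lengthwise within 0.08 rad and level within 0.06 rad, at rest (all of step 2 and linear speed of each of led_board, diffuser below 0.02 m/s); the robot touches nothing.
It fails at once if the spool, bottle, tape, screwdriver or pliers moved more than 30 mm (distance of any of spool_center, flux_center, tape_center, screwdriver_grip, pliers_center from where it was at the start of the episode above 0.03 m).
It fails at once if the LED board was dropped (faster than 0.5 m/s while out of the fingers) (linear speed of led_board above 0.5 m/s and contact force between led_board and the fingers below 0.02 N).
It fails at once if the diffuser was dropped (faster than 0.5 m/s while out of the fingers) (linear speed of diffuser above 0.5 m/s and contact force between diffuser and the fingers below 0.02 N).
It also fails if it takes over 72 s, if anything falls off the work surface, if the arm or the gripper's body presses on something with over 40 N, if the wrist force passes 120 N, or if a joint passes its speed limit or range.

## Working session

There is one attempt and no reset: what is moved stays moved. The work goes in short steps, Python scripts to look and compute and a shell command to move; the robot and the scene stay as the last step left them, time stands still between calls to the robot, and variables do not carry over. Pictures are saved under pics/ and viewed, about 8 in all and at most 12, crops included, and the job is handed in when it is done.

```bash
mkdir -p pics; cat > h.py <<'E'
import numpy as np, cv2
from workcell import env
from scipy.spatial.transform import Rotation as Ro
def snap(n,f):
    c=env.camera(n); cv2.imwrite('pics/'+f,c['img'][:,:,::-1]); np.savez('pics/'+f+'.npz',**c); return c
def ray(c,uv,z):
    K,R,t=[np.array(c[k]) for k in('intrinsics','R','t')]
    o=-R.T@t; d=R.T@np.linalg.inv(K)@np.array([uv[0],uv[1],1.]); return o+d*(z-o[2])/d[2]
def proj(c,X):
    K,R,t=[np.array(c[k]) for k in('intrinsics','R','t')]
    p=K@(R@np.array(X)+t); return p[:2]/p[2]
E
python3 - <<'E'
from h import *
for n in('top','side'):
    c=snap(n,n+'0.png'); print(n,c['intrinsics'][0],-np.array(c['R']).T@c['t'],np.array(c['R'])[2])
s=env.sense();print(s)
a=cv2.imread('pics/top0.png');b=cv2.imread('pics/side0.png')
E
```

```text
top [529.16650412   0.         276.02453629] [ 0.41032072 -0.00458612  1.26016458] [ 0.1381003   0.01966272 -0.99022305]
side [504.59465711   0.         279.39567281] [0.20117745 0.58366303 0.76648703] [ 0.3961975  -0.59047932 -0.70310861]
{'t': 0.1, 'joints': array([ 1.11449889,  0.61581485, -0.01258758,  1.42476664,  0.00805797,
        1.10342718, -0.04041692]), 'dq': array([ 0.00188072, -0.00350347,  0.000893  , -0.00254176,  0.00056482,
        0.00119513,  0.00135732]), 'joint_torque': array([ 5.83722449e-04, -4.70385897e+01,  2.59842463e-01, -1.71572667e+01,
        1.00205102e-02,  5.85632268e-03, -1.52701369e-05]), 'tcp_pos': array([ 0.27062991, -0.59039256,  0.30284957]), 'tool_rot': array([-3.06707053e+00, -6.69456617e-01,  8.07659834e-04]), 'wrist_force': array([-0.29292435, -0.95492869, -0.9619618 ]), 'moment': array([ 0.02049425, -0.01949439,  0.00388893]), 'width': 0.08527536595386809}
```

View pics/top0.png

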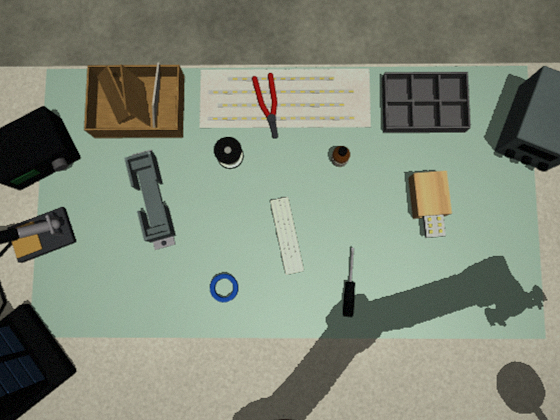

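View pics/side0.png

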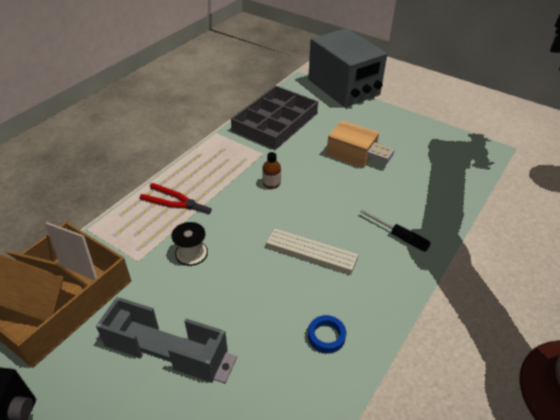

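The top view shows the housing at about (150,197) with its tab at (163,243), the diffuser at (286,235), the sleeve at (430,193) and the board end at (433,227). The bystanders are the spool (229,152), bottle (340,155), tape (224,287), screwdriver (350,280) and pliers (268,100).

```bash
python3 - <<'E'
from h import *
im=cv2.imread('pics/top0.png')
crops=[im[140:260,110:190],im[155:245,395:465],im[190:280,255:315]]
H=480
cv2.imwrite('pics/crop1.png',np.hstack([cv2.resize(c,(int(c.shape[1]*H/c.shape[0]*.7),int(H*.7)),interpolation=cv2.INTER_CUBIC) for c in crops]))
hsv=cv2.cvtColor(im,cv2.COLOR_BGR2HSV)
for p in[(286,235),(430,193),(427,222),(440,230),(150,190),(140,157),(300,180)]: print(p,hsv[p[1],p[0]])
c=dict(np.load('pics/top0.png.npz'))
def box(m,roi,z,name):
    M=np.zeros(m.shape,np.uint8);x0,y0,x1,y1=roi;M[y0:y1,x0:x1]=m[y0:y1,x0:x1]
    cs,_=cv2.findContours(M,cv2.RETR_EXTERNAL,cv2.CHAIN_APPROX_NONE);k=max(cs,key=cv2.contourArea)[:,0]
    P=np.array([ray(c,p,z)[:2] for p in k],np.float32)
    r=cv2.minAreaRect(P);print(name,np.round(r[0],4),np.round(r[1],4),round(r[2],1),np.round(cv2.boxPoints(r),3).tolist(),len(k))
h,s,v=cv2.split(hsv)
w=((s<45)&(v>130)).astype(np.uint8)*255
box(w,(260,190,312,280),.018,'diff')
box(w,(415,205,455,245),.038,'board')
box(((h>8)&(h<22)&(s>70)).astype(np.uint8)*255,(400,160,460,225),.058,'sleeve')
hm=((s<80)&(v<150)|(v<100)).astype(np.uint8)*255
box(hm,(110,140,190,250),.062,'housing')
E
```

```text
(286, 235) [ 40  19 198]
(430, 193) [ 21 109 197]
(427, 222) [ 33  12 188]
(440, 230) [ 28 142 197]
(150, 190) [75 26 98]
(140, 157) [98 24 42]
(300, 180) [ 66  34 178]
diff [ 0.5197 -0.002 ] [0.1214 0.2101] 89.8 [[0.414000004529953, -0.06199999898672104], [0.625, -0.06300000101327896], [0.625, 0.057999998331069946], [0.41499999165534973, 0.05900000035762787]] 280
board [ 0.5394 -0.3463] [0.0899 0.0936] 87.9 [[0.4909999966621399, -0.38999998569488525], [0.5849999785423279, -0.3930000066757202], [0.5879999995231628, -0.30300000309944153], [0.49399998784065247, -0.30000001192092896]] 189
sleeve [ 0.6097 -0.3479] [0.1037 0.0537] 4.1 [[0.5559999942779541, -0.32499998807907104], [0.5600000023841858, -0.3779999911785126], [0.6629999876022339, -0.3709999918937683], [0.6589999794960022, -0.31700000166893005]] 136
housing [0.5964 0.3087] [0.2312 0.0748] 15.4 [[0.4749999940395355, 0.3140000104904175], [0.4950000047683716, 0.24199999868869781], [0.7179999947547913, 0.30300000309944153], [0.6980000138282776, 0.37599998712539673]] 262
```

View pics/crop1.png

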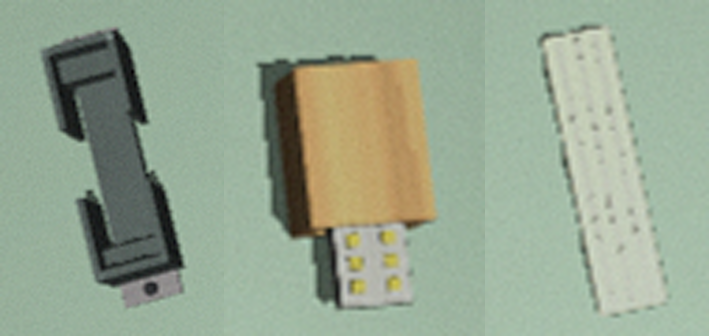

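```bash
python3 - <<'E'
from h import *
c=dict(np.load('pics/top0.png.npz'))
im=cv2.imread('pics/top0.png');lab=cv2.cvtColor(im,cv2.COLOR_BGR2LAB).astype(int);L,A,B=[lab[...,i] for i in range(3)]
for p in[(286,235),(427,222),(430,193),(300,180),(150,190),(140,157)]: print(p,lab[p[1],p[0]])
bgA=np.median(A[180:200,300:330]);bgL=np.median(L[180:200,300:330])
def box(m,roi,z,n):
    M=np.zeros(m.shape,np.uint8);x0,y0,x1,y1=roi;M[y0:y1,x0:x1]=m[y0:y1,x0:x1]*255
    M=cv2.medianBlur(M,3)
    k=max(cv2.findContours(M,0,cv2.CHAIN_APPROX_NONE)[0],key=cv2.contourArea)[:,0]
    r=cv2.minAreaRect(np.array([ray(c,p,z)[:2] for p in k],np.float32))
    print(n,np.round(r[0],4),np.round(r[1],4),round(r[2],1),np.round(cv2.boxPoints(r),3).tolist())
box((A>bgA+4)&(L>130),(262,192,310,278),.018,'diff')
box((A>bgA+4)&(L>130)&(B<155)|(B>150)&(L>120),(415,160,455,245),.04,'board+sleeve')
box((B>140)&(L>140),(400,160,460,220),.058,'sleeve')
box((L<bgL-35),(110,140,190,250),.062,'housing')
q=lambda P,z,S,o,of:[np.round(ray(c,((x-of)/S+o[0],y/S+o[1]),z),3)[:2].tolist() for x,y in P]
print('board front',q([(342,308),(412,303)],.038,3.733,(395,155),224))
print('sleeve',q([(308,224),(436,216),(416,60),(295,66)],.058,3.733,(395,155),224))
print('diff',q([(541,38),(605,25),(666,300),(602,315)],.018,3.733,(255,190),485))
print('hous',q([(43,50),(119,28),(183,265),(104,284)],.062,2.8,(110,140),0))
for n,p,z in[('spool',(229,150),.058),('bottle',(342,152),.08),('tape',(224,287),.02),('sd',(349,298),.02),('sdtip',(351,248),.01),('pl',(274,118),.014),('pltip',(275,135),.014)]: print(n,np.round(ray(c,p,z)[:2],3))
s=env.sense();R=Ro.from_rotvec(s['tool_rot']).as_matrix();print(R.round(3))
E
```

```text
(286, 235) [202 124 135]
(427, 222) [194 126 132]
(430, 193) [183 128 162]
(300, 180) [180 116 135]
(150, 190) [103 123 130]
(140, 157) [ 42 127 127]
diff [ 0.5179 -0.0042] [0.1797 0.0445] 11.7 [[0.42500001192092896, -0.0010000000474974513], [0.4339999854564667, -0.04399999976158142], [0.6100000143051147, -0.00800000037997961], [0.6010000109672546, 0.035999998450279236]]
board+sleeve [ 0.5881 -0.3456] [0.1534 0.0778] 4.1 [[0.5090000033378601, -0.31200000643730164], [0.5139999985694885, -0.38999998569488525], [0.6669999957084656, -0.3790000081062317], [0.6620000004768372, -0.3009999990463257]]
sleeve [ 0.6059 -0.3401] [0.1108 0.0764] 4.0 [[0.5479999780654907, -0.3059999942779541], [0.5529999732971191, -0.38199999928474426], [0.6639999747276306, -0.37400001287460327], [0.6579999923706055, -0.2980000078678131]]
housing [0.5973 0.3088] [0.2294 0.0745] 15.4 [[0.47699999809265137, 0.3140000104904175], [0.4970000088214874, 0.24199999868869781], [0.7179999947547913, 0.30300000309944153], [0.6980000138282776, 0.375]]
board front [[0.509, -0.327], [0.512, -0.37]]
sleeve [[0.559, -0.303], [0.564, -0.381], [0.661, -0.373], [0.657, -0.299]]
diff [[0.6, 0.034], [0.609, -0.006], [0.435, -0.044], [0.426, -0.004]]
hous [[0.695, 0.37], [0.713, 0.307], [0.515, 0.249], [0.5, 0.313]]
spool [0.713 0.129]
bottle [ 0.701 -0.132]
tape [0.397 0.141]
sd [ 0.371 -0.148]
sdtip [ 0.487 -0.156]
pl [0.803 0.025]
pltip [0.761 0.023]
[[ 0.909  0.417 -0.001]
 [ 0.417 -0.909  0.002]
 [-0.    -0.002 -1.   ]]
```

```bash
python3 -m crank '[[[0.856,-0.2775,0.2075],0.18,-1],[[0.856,-0.2775,0.2075],0.18,-1],[[0.856,-0.2775,0.2075],0.18,-1],[[0.856,-0.2775,0.2075],0.18,-1],[[0.856,-0.2775,0.2075],0.18,-1],[[0.856,-0.2775,0.2075],0.18,-1],[[0.856,-0.2775,0.2075],0.18,-1],[[0.856,-0.2775,0.2075],0.18,-1],[[0.856,-0.2775,0.2075],0.18,-1],[[0.856,-0.2775,0.2075],0.18,-1],[[0.856,-0.2775,0.2075],0.18,-1]]'
python3 - <<'E'
from h import *
c=snap('wrist','w1.png');print(-np.array(c['R']).T@c['t'],np.array(c['R']).round(3),c['intrinsics'][0])
s=env.sense();print(s['t'],s['tcp_pos'],Ro.from_rotvec(s['tool_rot']).as_matrix().round(3))
for X in[(.5105,-.3485,.038),(.5615,-.3449,.058)]:print(proj(c,X))
E
```

```text
t: 1.2
tcp_pos: [0.5338, -0.3501, 0.2213]
tool_rot: [3.138, 0.103, -0.002]
wrist_force: [-0.5, -0.7, 0.0]
width: 0.0852
[ 0.61531738 -0.34411473  0.29103159] [[ 0.066 -0.998  0.002]
 [-0.947 -0.062  0.316]
 [-0.316 -0.023 -0.949]] [324.04344579   0.         275.71620461]
1.25 [ 0.53387708 -0.35005429  0.22143986] [[ 0.998  0.065 -0.001]
 [ 0.065 -0.998 -0.002]
 [-0.001  0.002 -1.   ]]
[272.01343512 230.36531369]
[271.20712558 176.36520332]
```

View pics/w1.png

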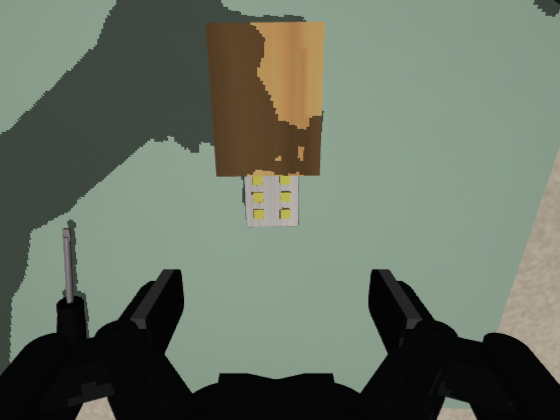

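The wrist view shows the board's front edge from (247,227) to (299,226), and the sleeve roof's front edge from (217,176) to (321,175).

```bash
python3 - <<'E'
from h import *
c=dict(np.load('pics/w1.png.npz'))
for uv,z in[((247,227),.038),((299,226),.038),((273,226.5),.038),((217,176),.058),((321,175.5),.058),((325,23),.058),((207,23.5),.058)]:print(uv,ray(c,uv,z).round(4))
# fingers tips: where is the mid of the fingers
s=env.sense();R=Ro.from_rotvec(s['tool_rot']).as_matrix()
g=lambda P:(R.T@(np.array(P)-s['tcp_pos'])).round(4)
f=ray(c,(273,226.5),.038);f2=f+.025*np.array([.9976,.07,0]);f2[2]=.083;print('to go mm',g(f2)*1000,(g(f2)/.4).round(4))
E
```

```text
(247, 227) [ 0.5122 -0.3273  0.038 ]
(299, 226) [ 0.5159 -0.3709  0.038 ]
(273, 226.5) [ 0.5141 -0.3491  0.038 ]
(217, 176) [ 0.5592 -0.3052  0.058 ]
(321, 175.5) [ 0.5645 -0.3813  0.058 ]
(325, 23) [ 0.6634 -0.373   0.058 ]
(207, 23.5) [ 0.6582 -0.298   0.058 ]
to go mm [  5.4  -2.6 138.4] [ 0.0135 -0.0065  0.346 ]
```

```bash
python3 -m crank '[[[0.009,0,0.125],0,-1],[[0.009,0,0.22],0,-1],[[0.009,0,0.22],0,-1],[[0.009,0,0.22],0,-1]]'
cat > go.py <<'E'
import sys
from h import *
X=np.array([float(a) for a in sys.argv[1:4]]);yaw=np.radians(float(sys.argv[4]))
s=env.sense();R=Ro.from_rotvec(s['tool_rot']).as_matrix();y=np.arctan2(R[1,0],R[0,0])
print('t',s['t'],'tcp',s['tcp_pos'].round(4),'yaw',np.degrees(y).round(2),'F',s['wrist_force'].round(1),'w',s['width'].round(4))
print('rows',(R.T@(X-s['tcp_pos'])/.4).round(4),'twist',((y-yaw)/2).round(4))
E
python3 go.py .539 -.3474 .083 4.2
```

```text
t: 1.65
tcp_pos: [0.5387, -0.3485, 0.1334]
tool_rot: [3.139, 0.106, -0.001]
wrist_force: [0.9, -0.4, 1.5]
width: 0.0852Traceback (most recent call last):
  File "go.py", line 5, in <module>
    print('t',s['t'],'tcp',s['tcp_pos'].round(4),'yaw',np.degrees(y).round(2),'F',s['wrist_force'].round(1),'w',s['width'].round(4))
                                                                                                                ^^^^^^^^^^^^^^^^
AttributeError: 'float' object has no attribute 'round'
```

```bash
sed -i "s/s\['width'\].round(4)/round(float(s['width']),4)/" go.py
python3 -m crank '[[[0,0.002,0.1225],0,-1],[[0,0.002,0.1225],0,-1],[[0,0.002,0.1225],0,-1],[[0,0.002,0.1225],0,1],[[0,0.002,0.1225],0,1],[[0,0.002,0.1225],0,1],[[0,0.002,0.1225],0,1],[[0,0.002,0.1225],0,1],[[0,0.002,0.1225],0,1]]'; python3 go.py .539 -.3474 .083 4.2
python3 - <<'E'
from h import *
c=snap('side','s1.png');i=c['img'][90:240,280:480,::-1];cv2.imwrite('pics/s1c.png',cv2.resize(i,None,fx=3,fy=3))
E
```

```text
t: 2.55
tcp_pos: [0.5404, -0.3481, 0.0865]
tool_rot: [3.138, 0.11, 0.004]
wrist_force: [-1.7, 2.1, 7.6]
width: 0.0428
t 2.55 tcp [ 0.5404 -0.3481  0.0865] yaw 4.01 F [-1.7  2.1  7.6] w 0.0428
rows [-0.0033 -0.002   0.0087] twist -0.0016
```

View pics/s1c.png

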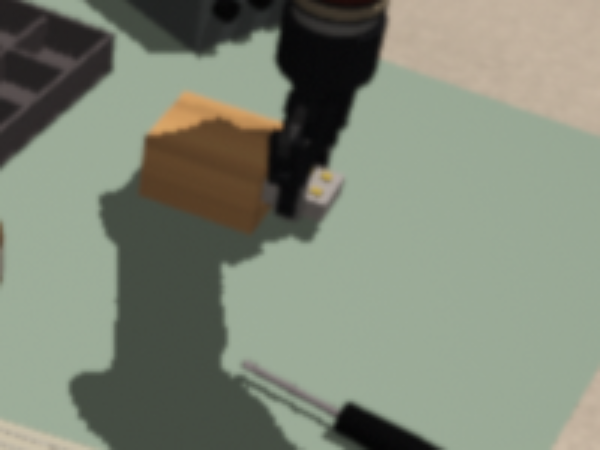

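Side view: the fingers hold the board's stub at about (290,190) and the board still looks level. The width reads 42.8 mm, so I'm pulling it out.

```bash
python3 -m crank '[[[0,0,-0.006],0,1],[[-0.05,0,-0.01],0,1],[[-0.1,0,-0.01],0,1],[[-0.15,0,-0.01],0,1],[[-0.2,0,-0.01],0,1],[[-0.25,0,-0.01],0,1],[[-0.29,0,-0.01],0,1],[[-0.29,0,-0.01],0,1],[[-0.29,0,-0.01],0,1]]'
python3 - <<'E'
from h import *
c=snap('side','s2.png');i=c['img'][90:260,300:520,::-1];cv2.imwrite('pics/s2c.png',cv2.resize(i,None,fx=3,fy=3))
E
```

```text
t: 3.5
tcp_pos: [0.4243, -0.356, 0.0881]
tool_rot: [3.139, 0.109, 0.002]
wrist_force: [0.8, 0.4, -2.2]
width: 0.043
```

View pics/s2c.png

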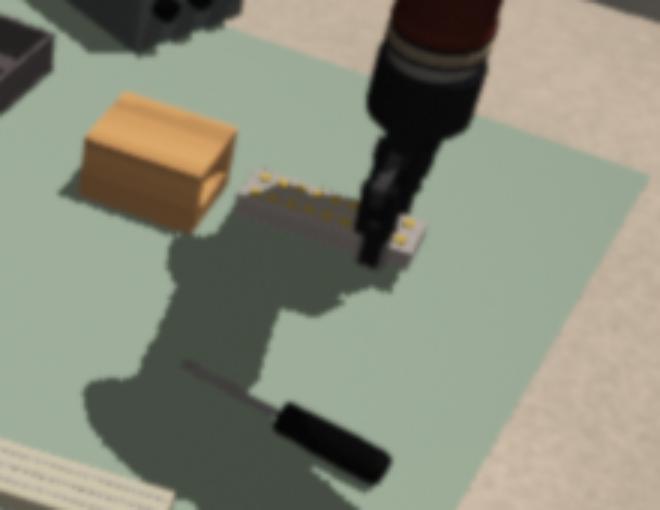

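The board is fully clear of the sleeve and held by its near end, which shows at about (390,230). It looks roughly level, so I'm lowering it.

```bash
python3 -m crank '[[[0,0,0.025],0,1],[[0,0,0.04],0,1],[[0,0,0.045],0,1],[[0,0,0.045],0,1]]'; python3 -m crank '[[[0,0,0.005],0,1],[[0,0,0.01],0,1],[[0,0,0.01],0,1]]'
```

```text
t: 3.95
tcp_pos: [0.4247, -0.3553, 0.0709]
tool_rot: [-3.139, -0.112, -0.001]
wrist_force: [-2.0, 2.4, 10.0]
width: 0.0433
t: 4.25
tcp_pos: [0.4246, -0.3554, 0.0707]
tool_rot: [-3.139, -0.112, -0.002]
wrist_force: [-6.4, 6.7, 37.1]
width: 0.0428
```

```bash
python3 -m crank '[[[0,0,-0.01],0,1],[[0,0,-0.011],0,0],[[0,0,-0.011],0,-1],[[0,0,-0.011],0,-1],[[0,0,-0.011],0,-1],[[0,0,-0.011],0,-1],[[0,0,-0.1],0,-1],[[0,0,-0.22],0,-1],[[0,0,-0.34],0,-1],[[0,0,-0.34],0,-1],[[0,0,-0.34],0,-1],[[0,0,-0.34],0,-1]]'
python3 - <<'E'
from h import *
c=snap('wrist','w2.png')
E
python3 go.py .4247 -.3553 .2 4.2
```

```text
t: 5.45
tcp_pos: [0.423, -0.3552, 0.2006]
tool_rot: [-3.138, -0.11, 0.004]
wrist_force: [-0.9, 0.2, 0.8]
width: 0.0852
t 5.5 tcp [ 0.4229 -0.3552  0.2002] yaw 4.0 F [-0.4 -0.7 -0.5] w 0.0856
rows [0.0044 0.0006 0.0006] twist -0.0017
```

View pics/w2.png

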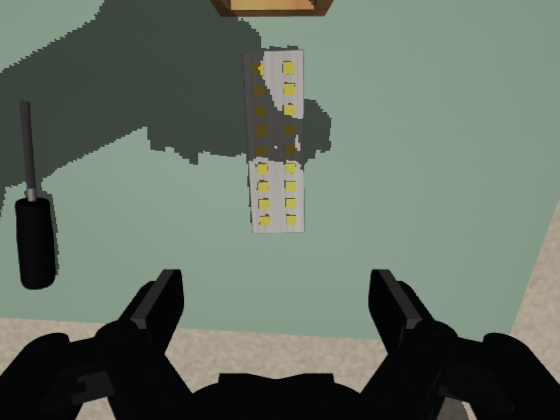

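The board lies flat on the bench with LEDs up. Its corners are about (252,234), (304,233), (303,50) and (244,52).

```bash
python3 - <<'E'
from h import *
c=dict(np.load('pics/w2.png.npz'))
im=c['img'];lab=cv2.cvtColor(im,cv2.COLOR_RGB2LAB).astype(int);A,B=lab[...,1],lab[...,2]
m=np.zeros(A.shape,np.uint8);m[40:245,235:315]=((A[40:245,235:315]>121)*255);m=cv2.medianBlur(m,5)
k=max(cv2.findContours(m,0,cv2.CHAIN_APPROX_NONE)[0],key=cv2.contourArea)[:,0]
r=cv2.minAreaRect(np.array([ray(c,p,.018)[:2] for p in k],np.float32));print(r)
P=np.array([ray(c,u,.018) for u in[(252,234),(304.5,233),(303.5,50),(244,52)]]);print(P.round(4),P.mean(0).round(4))
d=P[2]+P[3]-P[0]-P[1];print(np.degrees(np.arctan2(d[1],d[0])),np.linalg.norm(d)/2)
E
```

```text
((0.4705354571342468, -0.35021018981933594), (0.14636118710041046, 0.061439719051122665), 4.00391960144043)
[[ 0.3953 -0.3363  0.018 ]
 [ 0.3993 -0.3805  0.018 ]
 [ 0.5386 -0.366   0.018 ]
 [ 0.5344 -0.3241  0.018 ]] [ 0.4669 -0.3517  0.018 ]
5.468698782453174 0.13984982781582778
```

```bash
python3 -m crank '[[[0.11,-0.001,0.05],-0.012,-1],[[0.11,-0.001,0.15],-0.012,-1],[[0.11,-0.001,0.22],-0.012,-1],[[0.11,-0.001,0.22],-0.012,-1],[[0.11,-0.001,0.22],-0.012,-1]]';python3 go.py .4669 -.3517 .073 5.4
```

```text
t: 6.0
tcp_pos: [0.467, -0.3523, 0.1128]
tool_rot: [-3.136, -0.147, 0.004]
wrist_force: [0.4, 0.3, 0.6]
width: 0.0855
t 6.0 tcp [ 0.467  -0.3523  0.1128] yaw 5.36 F [0.4 0.3 0.6] w 0.0855
rows [ 0.0001 -0.0013  0.0995] twist -0.0004
```

```bash
python3 -m crank '[[[0,-0.001,0.06],0,-1],[[0,-0.001,0.098],0,-1],[[0,-0.001,0.098],0,-1],[[0,-0.001,0.098],0,1],[[0,-0.001,0.098],0,1],[[0,-0.001,0.098],0,1],[[0,-0.001,0.098],0,1],[[0,-0.001,0.098],0,1],[[0,-0.001,0.098],0,1]]';python3 go.py .4669 -.3517 .073 5.4
```

```text
t: 6.9
tcp_pos: [0.4683, -0.3526, 0.0761]
tool_rot: [3.137, 0.147, 0.003]
wrist_force: [-0.7, 0.0, 6.5]
width: 0.0423
t 6.9 tcp [ 0.4683 -0.3526  0.0761] yaw 5.37 F [-0.7  0.   6.5] w 0.0423
rows [-0.0032 -0.0026  0.0077] twist -0.0002
```

```bash
python3 -m crank '[[[0,0,-0.05],0,1],[[0,0,-0.15],0,1],[[0,0,-0.27],0,1],[[0.01,-0.04,-0.38],0,1],[[0.03,-0.12,-0.46],-0.02,1],[[0.05,-0.22,-0.51],-0.05,1],[[0.07,-0.32,-0.51],-0.08,1],[[0.09,-0.42,-0.51],-0.095,1],[[0.11,-0.52,-0.51],-0.095,1],[[0.13,-0.62,-0.51],-0.095,1],[[0.15,-0.7,-0.51],-0.095,1],[[0.1745,-0.787,-0.51],-0.095,1]]'
python3 -m crank '[[[0.04,-0.09,0],0,1],[[0.08,-0.18,0],0,1],[[0.12,-0.27,0],0,1],[[0.16,-0.36,0],0,1],[[0.2,-0.45,0],0,1],[[0.24,-0.54,0],0,1],[[0.28,-0.63,0],0,1],[[0.3,-0.7,0],0,1],[[0.325,-0.754,0],0,1],[[0.325,-0.754,0],0,1],[[0.325,-0.754,0],0,1],[[0.325,-0.754,0],0,1],[[0.325,-0.754,0],0,1]]'
python3 go.py .548 .293 .28 16.3
python3 -c "
from h import *
snap('wrist','wB.png')"
```

```text
t: 8.1
tcp_pos: [0.5068, -0.0309, 0.2784]
tool_rot: [3.11, 0.444, -0.002]
wrist_force: [1.0, -0.3, -1.5]
width: 0.0424
t: 9.4
tcp_pos: [0.5482, 0.292, 0.2786]
tool_rot: [3.109, 0.44, -0.001]
wrist_force: [-0.4, -0.3, -1.3]
width: 0.0426
t 9.4 tcp [0.5482 0.292  0.2786] yaw 16.12 F [-0.4 -0.3 -1.3] w 0.0426
rows [ 0.0001 -0.0025 -0.0034] twist -0.0015
```

View pics/wB.png

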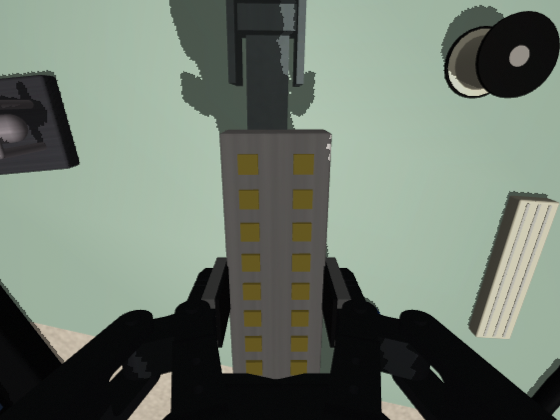

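The wrist view shows the board held across its width, with its front edge at row ~131 and columns 221–331. The far part of the housing is at columns 228–305, and its far window edge is near row 84.

```bash
python3 -m crank '[[[-0.1,0,0],0,1],[[-0.2,0,0],0,1],[[-0.3,0,0],0,1],[[-0.35,0,0],0,1],[[-0.35,0,0],0,1],[[-0.35,0,0],0,1],[[-0.35,0,0],0,1]]'
python3 - <<'E'
from h import *
c=snap('wrist','wA.png');b=dict(np.load('pics/wB.png.npz'))
A=cv2.resize(c['img'][0:140,180:380,::-1],None,fx=3.6,fy=2,interpolation=2)
B=cv2.resize(b['img'][0:140,180:380,::-1],None,fx=3.6,fy=2,interpolation=2)
cv2.imwrite('pics/wAB.png',np.vstack([A,B]))
E
python3 go.py .548 .293 .28 16.3
```

```text
t: 10.15
tcp_pos: [0.415, 0.2547, 0.2792]
tool_rot: [-3.11, -0.442, -0.003]
wrist_force: [-0.1, -0.1, -2.3]
width: 0.0426
t 10.2 tcp [0.4149 0.2547 0.2789] yaw 16.19 F [ 0.8  0.8 -1.5] w 0.0424
rows [ 0.3462  0.0009 -0.0021] twist -0.001
```

View pics/wAB.png

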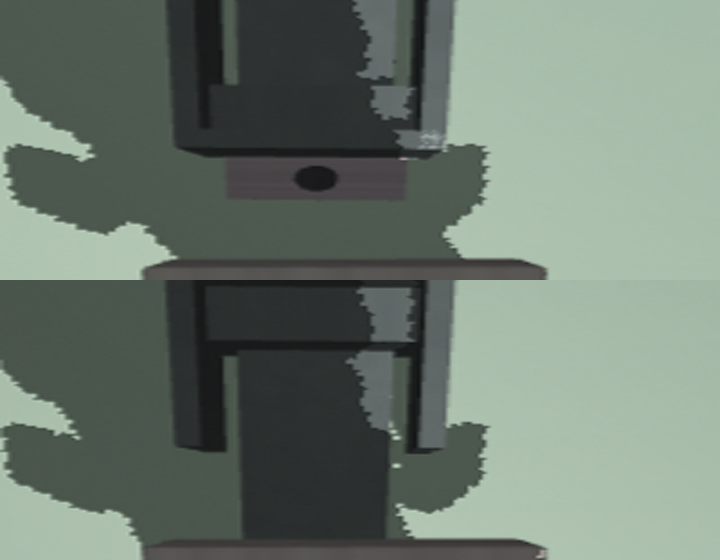

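In A (crop coordinates) the near-end top edge runs from (176,148) to (448,149). In B the far window wall-ends have outer top corners at (176,446) and (444,447). The tab below the near end is not part of the housing box.

```bash
python3 - <<'E'
from h import *
A=dict(np.load('pics/wA.png.npz'));B=dict(np.load('pics/wB.png.npz'))
f=lambda c,x,y,z,o=0:ray(c,(x/3.6+180,(y-o)/2),z)[:2]
al=f(A,176,148,.062);ar=f(A,448,149,.062);al0=f(A,166,0,.062);ar0=f(A,455,0,.062)
bl=f(B,176,446,.062,280);br=f(B,444,447,.062,280);bl0=f(B,166,280,.062,280);br0=f(B,454,280,.062,280)
for n,v in dict(al=al,ar=ar,al0=al0,ar0=ar0,bl=bl,br=br,bl0=bl0,br0=br0).items():print(n,v.round(4))
print('widths',np.linalg.norm(al-ar),np.linalg.norm(bl-br),np.linalg.norm(bl0-br0))
m1=(al+ar)/2;m2=(bl+br)/2;d=m2-m1;print('len (130.5)',np.linalg.norm(d),'yaw',np.degrees(np.arctan2(d[1],d[0])),[np.degrees(np.arctan2(*(v[::-1]))) for v in(bl0-al,br0-ar)])
u=np.array([np.cos(.2845),np.sin(.2845)]);
u=d/np.linalg.norm(d);print('centre',(m1+.1005*u).round(4),(m2-.03*u).round(4))
# board in hand: front edge (top, z = tcp - .067+.009)
T=np.array([.5482,.292,.2786]);R=Ro.from_euler('z',16.15,degrees=True).as_matrix()
for c,T,e in((A,np.array([.4149,.2547,.2789]),(146,546,262)),(B,T,(146,546,543-280))):
  P=[R.T@(ray(c,(x/3.6+180,e[2]/2),T[2]-.058)-T) for x in e[:2]];print('board front in tool xy (y left)',np.round(P,4))
E
```

```text
al [0.5024 0.3205]
ar [0.5193 0.2608]
al0 [0.5532 0.335 ]
ar0 [0.5705 0.2756]
bl [0.6285 0.3555]
br [0.6452 0.2963]
bl0 [0.6858 0.3715]
br0 [0.7029 0.3125]
widths 0.062096015552975496 0.06151754515259729 0.061451226284448476
len (130.5) 0.13081778795898863 yaw 15.636824258364452 [np.float64(15.530100915430724), np.float64(15.724577736665697)]
centre [0.6076 0.3177] [0.6079 0.3178]
board front in tool xy (y left) [[ 0.0704  0.0217 -0.058 ]
 [ 0.0705 -0.0213 -0.058 ]]
board front in tool xy (y left) [[ 0.0701  0.0215 -0.058 ]
 [ 0.0701 -0.0214 -0.058 ]]
```

```bash
python3 - <<'E'
from h import *
t=dict(np.load('pics/top0.png.npz'));s=dict(np.load('pics/side0.png.npz'))
y=np.radians(15.63);u=np.array([np.cos(y),np.sin(y)]);v=np.array([-u[1],u[0]]);C=np.array([.6077,.3177])
for a,b in((1,1),(1,-1),(-1,-1),(-1,1)):
  P=C+a*.1005*u+b*.031*v; print((a,b),P.round(3),'top',proj(t,[*P,.062]).round(1),'crop1',((proj(t,[*P,.062])-[110,140])*2.8).round(0),'side',proj(s,[*P,.062]).round(1))
for a in(1,-1):print('window floor edges',a,[((proj(t,[*(C+a*.03*u+b*.031*v),.062])-[110,140])*2.8).round(0).tolist() for b in(1,-1)])
D=np.array([.5179,-.0042]);print('diff wB',proj(dict(np.load('pics/wB.png.npz')),[*D,.018]))
B=dict(np.load('pics/wB.png.npz'))
print([ray(B,p,.018)[:2].round(4).tolist() for p in[(519,200),(559,202),(470,333),(508,339)]])
E
```

```text
(1, 1) [0.696 0.375] top [123.5 157.2] crop1 [38. 48.] side [ 95.1 325.8]
(1, -1) [0.713 0.315] top [149.3 150.1] crop1 [110.  28.] side [116.  296.2]
(-1, -1) [0.519 0.261] top [170.1 232.8] crop1 [168. 260.] side [225.1 330.1]
(-1, 1) [0.503 0.32 ] top [143.8 240.2] crop1 [ 95. 280.] side [209.  363.3]
window floor edges 1 [[58.0, 128.0], [130.0, 108.0]]
window floor edges -1 [[74.0, 198.0], [148.0, 177.0]]
diff wB [514.26397557 275.48956963]
[[0.6012, 0.0368], [0.6111, -0.0056], [0.4306, 0.008], [0.4355, -0.0416]]
```

```bash
python3 -m crank '[[[0.1,0,0],0.005,1],[[0.2,-0.006,0],0.005,1],[[0.3,-0.01,0],0.005,1],[[0.4,-0.014,0],0.005,1],[[0.508,-0.0174,0.05],0.005,1],[[0.508,-0.0174,0.14],0.005,1],[[0.508,-0.0174,0.22],0.005,1],[[0.508,-0.0174,0.29],0.005,1],[[0.508,-0.0174,0.33],0.005,1],[[0.508,-0.0174,0.33],0.005,1],[[0.508,-0.0174,0.33],0.005,1],[[0.508,-0.0174,0.33],0.005,1]]'
python3 go.py .608 .3178 .146 15.63
python3 - <<'E'
from h import *
c=snap('wrist','wC.png')
cv2.imwrite('pics/wCc.png',cv2.resize(c['img'][0:280,150:410,::-1],None,fx=2.1,fy=2.1,interpolation=2))
E
```

```text
t: 11.4
tcp_pos: [0.608, 0.3189, 0.1489]
tool_rot: [-3.111, -0.428, -0.007]
wrist_force: [-0.6, -0.2, -2.2]
width: 0.0423
t 11.4 tcp [0.608  0.3189 0.1489] yaw 15.68 F [-0.6 -0.2 -2.2] w 0.0423
rows [-0.0007  0.0026  0.0074] twist 0.0004
```

View pics/wCc.png

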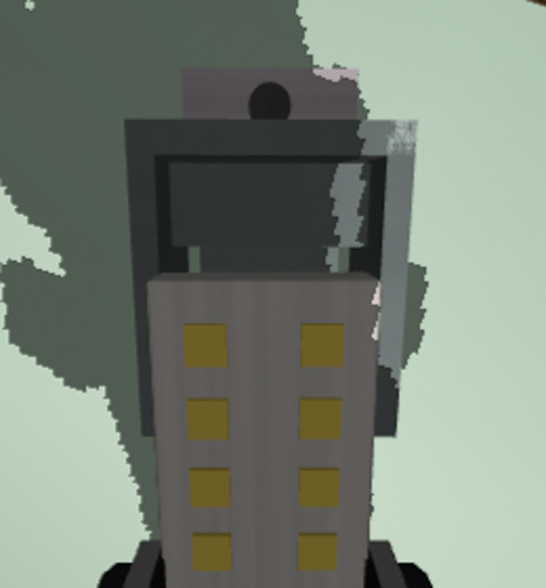

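The crop shows the housing's far outer top edge at row 120 (columns 125–416) and the window end at row 436 (columns 141–397). The board's front top edge is at row ~283 (columns 149–379).

```bash
python3 - <<'E'
from h import *
c=dict(np.load('pics/wC.png.npz'));s=env.sense();R=Ro.from_rotvec(s['tool_rot']).as_matrix();T=s['tcp_pos']
f=lambda x,y,z:((R.T@(ray(c,(x/2.1+150,y/2.1),z)-T))[:2]*1000).round(1)
a,b,w1,w2=[f(*p,.062) for p in((125,120),(416,120),(141,436),(397,436))]
i1,i2=f(155,156,.062),f(386,156,.062)
print('far',a,b,'win',w1,w2,'inner',i1,i2)
print('board front',f(149,284,T[2]-.058),f(379,284,T[2]-.058),'board 2 pt',f(165,570,T[2]-.058),f(370,570,T[2]-.058))
print('centre x from far,win,inner',(a[0]+b[0])/2-100.5,(w1[0]+w2[0])/2-30,(i1[0]+i2[0])/2-93.5,'y',(a[1]+b[1])/2,(w1[1]+w2[1])/2,(i1[1]+i2[1])/2)
print('step edge', f(180,245,.038))
E
```

```text
far [ 99.8 -29.6] [99.8 31.8] win [ 29.6 -30.2] [29.6 32. ] inner [ 92.7 -23.6] [92.7 25.8]
board front [ 68.8 -21.5] [68.8 20.9] board 2 pt [  9.4 -21.3] [ 9.4 22.2]
centre x from far,win,inner -0.7000000000000028 -0.3999999999999986 -0.7999999999999972 y 1.0999999999999996 0.9000000000000004 1.0999999999999996
step edge [ 73.2 -21.8]
```

```bash
python3 -m crank '[[[0.0015,0.0025,0.02],0,1],[[0.0015,0.0025,0.06],0,1],[[0.0015,0.0025,0.09],0,1],[[0.0015,0.0025,0.115],0,1],[[0.0015,0.0025,0.135],0,1],[[0.0015,0.0025,0.14],0,1],[[0.0015,0.0025,0.14],0,1]]'
```

```text
t: 12.15
tcp_pos: [0.6069, 0.3172, 0.0921]
tool_rot: [3.111, 0.429, -0.003]
wrist_force: [-4.4, -2.3, 7.8]
width: 0.0422
```

```bash
python3 -m crank '[[[0,0,0.004],0,1],[[0,0,0.004],0,1]]'
```

```text
t: 12.35
tcp_pos: [0.6069, 0.3172, 0.0921]
tool_rot: [3.111, 0.429, -0.003]
wrist_force: [-7.2, -2.5, 14.7]
width: 0.0425
```

```bash
python3 -m crank '[[[0,0,-0.006],0,1],[[0,0,-0.006],0,-1],[[0,0,-0.006],0,-1],[[0,0,-0.006],0,-1],[[0,0,-0.006],0,-1],[[0,0,-0.1],0,-1],[[0,0,-0.22],0,-1],[[0,0,-0.34],0,-1],[[-0.1,0,-0.46],0,-1],[[-0.2,0,-0.46],0,-1],[[-0.2,0,-0.46],0,-1],[[-0.2,0,-0.46],0,-1],[[-0.2,0,-0.46],0,-1]]'
python3 - <<'E'
from h import *
c=snap('wrist','wD.png')
y=np.radians(15.63);u=np.array([np.cos(y),np.sin(y)]);v=np.array([-u[1],u[0]]);C=np.array([.6077,.3177])
print([proj(c,[*(C+a*.07*u+b*.022*v),.034]).round(1).tolist() for a,b in((1,1),(1,-1),(-1,-1),(-1,1))])
E
```

```text
t: 13.65
tcp_pos: [0.5316, 0.296, 0.2732]
tool_rot: [-3.112, -0.428, -0.002]
wrist_force: [-0.0, -0.1, -0.5]
width: 0.0855
[[249.5, 15.6], [301.9, 15.7], [298.1, 178.5], [253.0, 178.5]]
```

View pics/wD.png

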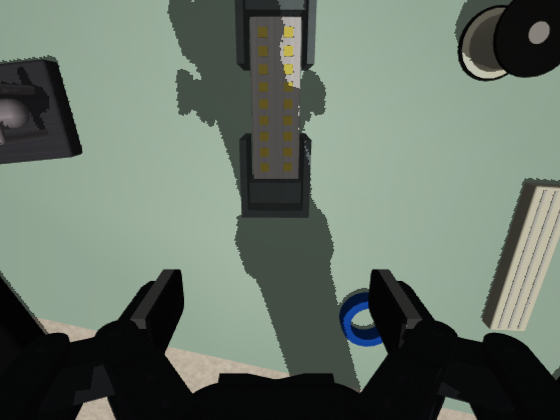

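The board sits squarely on the housing floor at columns 250–301, rows 15–179, as predicted. Next is the diffuser.

```bash
python3 -m crank '[[[-0.05,0.09,0],0.01,-1],[[-0.1,0.18,0],0.02,-1],[[-0.15,0.28,0.02],0.0345,-1],[[-0.2,0.38,0.058],0.0345,-1],[[-0.25,0.48,0.058],0.0345,-1],[[-0.3,0.58,0.058],0.0345,-1],[[-0.34,0.66,0.058],0.0345,-1],[[-0.361,0.6986,0.058],0.0345,-1],[[-0.361,0.6986,0.058],0.0345,-1],[[-0.361,0.6986,0.058],0.0345,-1],[[-0.361,0.6986,0.058],0.0345,-1],[[-0.361,0.6986,0.058],0.0345,-1]]'
python3 - <<'E'
from h import *
c=snap('wrist','wE.png');im=c['img']
lab=cv2.cvtColor(im,cv2.COLOR_RGB2LAB).astype(int);A,L=lab[...,1],lab[...,0]
p=proj(c,[.519,-.003,.018]).astype(int);print(p,lab[p[1],p[0]],lab[p[1],p[0]-80])
m=((A>120)&(L>110)).astype(np.uint8)*255;m=cv2.morphologyEx(cv2.medianBlur(m,3),cv2.MORPH_CLOSE,np.ones((7,7)))
n,lb,st,_=cv2.connectedComponentsWithStats(m);i=lb[p[1],p[0]];print(st[i])
k=max(cv2.findContours((lb==i).astype(np.uint8),0,1)[0],key=len)[:,0]
r=cv2.minAreaRect(np.array([ray(c,q,.018)[:2] for q in k],np.float32));print(r)
E
python3 go.py .518 -.003 .078 11.7
```

```text
t: 14.9
tcp_pos: [0.4676, -0.0107, 0.2498]
tool_rot: [-3.124, -0.326, -0.0]
wrist_force: [0.2, 0.6, -0.4]
width: 0.0852
[279 134] [194 124 136] [ 81 122 133]
[ 257  127   48   99 4331]
((0.4788803458213806, -0.012408014386892319), (0.09532541781663895, 0.04430079087615013), 11.965034484863281)
t 14.95 tcp [ 0.4675 -0.0109  0.2498] yaw 11.89 F [-0.2 -0.2  0.1] w 0.0853
rows [0.1275 0.0069 0.4296] twist 0.0016
```

```bash
python3 - <<'E'
from h import *
c=dict(np.load('pics/wE.png.npz'));im=c['img']
lab=cv2.cvtColor(im,cv2.COLOR_RGB2LAB).astype(int);A,L=lab[...,1],lab[...,0]
for y in range(20,140,10):print(y,[(int(L[y,x]),int(A[y,x])) for x in(245,262,280,296,315)])
y=np.radians(12);u=np.array([np.cos(y),np.sin(y)]);v=np.array([-u[1],u[0]]);C=np.array([.5203,-.0037])
print([proj(c,[*(C+a*.09*u+b*.022*v),.018]).round(1).tolist() for a,b in((1,1),(1,-1),(-1,-1),(-1,1))])
p=cv2.resize(im[0:260,200:360,::-1],None,fx=2.3,fy=2.3,interpolation=2);cv2.imwrite('pics/wEc.png',p)
col=L[0:240,270:290].mean(1);print('row grads',[(i,round(float(col[i+1]-col[i-1]),1)) for i in range(1,239) if abs(col[i+1]-col[i-1])>12])
E
```

```text
20 [(85, 122), (86, 122), (176, 118), (176, 117), (176, 118)]
30 [(85, 122), (100, 127), (189, 126), (187, 126), (176, 118)]
40 [(85, 121), (100, 127), (189, 126), (188, 127), (176, 118)]
50 [(85, 121), (100, 127), (190, 126), (189, 126), (176, 118)]
60 [(85, 122), (100, 127), (180, 127), (190, 127), (177, 117)]
70 [(84, 122), (100, 127), (180, 127), (190, 127), (177, 117)]
80 [(83, 122), (99, 127), (190, 127), (191, 127), (176, 117)]
90 [(84, 122), (100, 126), (92, 127), (194, 126), (86, 122)]
100 [(84, 122), (99, 127), (91, 127), (94, 127), (86, 122)]
110 [(83, 122), (99, 127), (91, 128), (102, 127), (85, 122)]
120 [(83, 122), (99, 127), (90, 127), (94, 127), (85, 122)]
130 [(183, 118), (200, 123), (90, 127), (96, 127), (181, 117)]
[[254.3, 21.5], [307.7, 21.4], [302.4, 225.0], [258.3, 225.0]]
row grads [(21, -24.4), (22, -58.1), (23, -49.8), (24, 47.8), (25, 78.8), (26, 24.8), (35, -12.7), (56, -12.7), (86, -21.5), (87, -27.8), (90, -14.5), (91, -13.1), (129, 21.1), (130, 39.2), (131, 47.8), (132, 45.9), (133, 33.2), (225, -20.1)]
```

```bash
python3 -m crank '[[[0.1308,0.01,0.05],0,-1],[[0.1308,0.01,0.15],0,-1],[[0.1308,0.01,0.25],0,-1],[[0.1308,0.01,0.34],0,-1],[[0.1308,0.01,0.4],0,-1],[[0.1308,0.01,0.44],0,-1],[[0.1308,0.01,0.44],0,-1],[[0.1308,0.01,0.44],0,-1],[[0.1308,0.01,0.44],0,1],[[0.1308,0.01,0.44],0,1],[[0.1308,0.01,0.44],0,1],[[0.1308,0.01,0.44],0,1],[[0.1308,0.01,0.44],0,1],[[0.1308,0.01,0.44],0,1]]'; python3 go.py .608 .3178 .26 15.63
```

```text
t: 16.35
tcp_pos: [0.5197, -0.0055, 0.0752]
tool_rot: [-3.125, -0.321, -0.003]
wrist_force: [-0.1, 0.3, 4.8]
width: 0.0425
t 16.35 tcp [ 0.5197 -0.0055  0.0752] yaw 11.74 F [-0.1  0.3  4.8] w 0.0425
rows [ 0.3815 -0.7462 -0.4614] twist -0.034
```

```bash
python3 -m crank '[[[0,0,-0.05],0,1],[[0,0,-0.15],0,1],[[0,0,-0.27],0,1],[[0.02,-0.05,-0.37],0,1],[[0.06,-0.12,-0.45],-0.01,1],[[0.11,-0.2,-0.46],-0.02,1],[[0.16,-0.3,-0.46],-0.03,1],[[0.21,-0.4,-0.46],-0.034,1],[[0.26,-0.5,-0.46],-0.034,1],[[0.31,-0.6,-0.46],-0.034,1],[[0.35,-0.69,-0.46],-0.034,1],[[0.3815,-0.7462,-0.46],-0.034,1],[[0.3815,-0.7462,-0.4],-0.034,1],[[0.3815,-0.7462,-0.3],-0.034,1],[[0.3815,-0.7462,-0.22],-0.034,1],[[0.3815,-0.7462,-0.18],-0.034,1],[[0.3815,-0.7462,-0.18],-0.034,1],[[0.3815,-0.7462,-0.18],-0.034,1],[[0.3815,-0.7462,-0.18],-0.034,1]]'; python3 go.py .608 .3178 .145 15.63
python3 - <<'E'
from h import *
c=snap('wrist','wF.png')
cv2.imwrite('pics/wFc.png',cv2.resize(c['img'][0:280,150:410,::-1],None,fx=2.1,fy=2.1,interpolation=2))
E
```

```text
t: 18.25
tcp_pos: [0.6091, 0.3184, 0.1484]
tool_rot: [-3.111, -0.427, -0.007]
wrist_force: [0.3, -0.3, -1.4]
width: 0.0425
t 18.25 tcp [0.6091 0.3184 0.1484] yaw 15.62 F [ 0.3 -0.3 -1.4] w 0.0425
rows [-0.003   0.0007  0.0085] twist -0.0001
```

View pics/wFc.png

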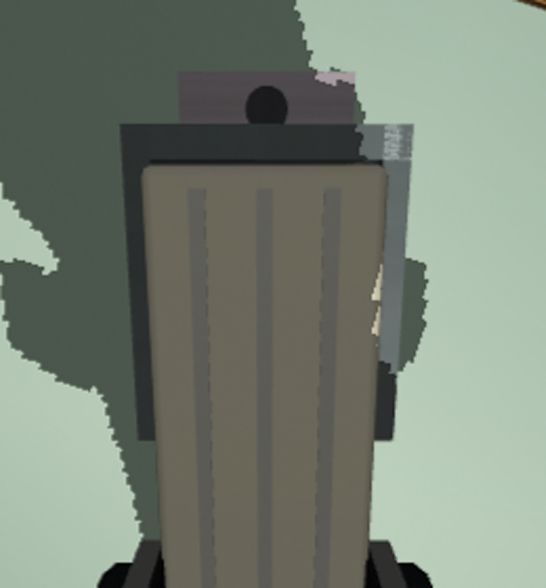

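The diffuser's front edge is at row ~167 (columns 144–386), held above the housing. The housing's far outer edge is at row 125 (columns 121–413) and the window end at row 440 (columns 138–392).

```bash
python3 - <<'E'
from h import *
c=dict(np.load('pics/wF.png.npz'));s=env.sense();R=Ro.from_rotvec(s['tool_rot']).as_matrix();T=s['tcp_pos']
f=lambda x,y,z:((R.T@(ray(c,(x/2.1+150,y/2.1),z)-T))[:2]*1000).round(1)
a,b,w1,w2=[f(*p,.062) for p in((121,125),(413,125),(138,440),(392,440))]
print('x',(a[0]+b[0])/2-100.5,(w1[0]+w2[0])/2-30,'y',(a[1]+b[1])/2,(w1[1]+w2[1])/2)
for r in(164,167,172):print('diff front',r,f(144,r,T[2]-.057),f(386,r,T[2]-.057))
print(f(163,560,T[2]-.057),f(369,560,T[2]-.057))
E
```

```text
x -1.7999999999999972 -1.25 y 0.3000000000000007 -0.049999999999998934
diff front 164 [ 89.3 -21.2] [89.4 20.9]
diff front 167 [ 88.9 -21.2] [88.9 20.9]
diff front 172 [ 88.  -21.3] [88.1 21. ]
[ 12.2 -21.4] [12.2 21.7]
```

```bash
python3 -m crank '[[[0,0,0],0,1],[[0,0,0],0,1],[[0,0,0],0,1],[[0,0,0],0,1]]'; python3 -m crank '[[[0,0,0.02],0,1],[[0,0,0.04],0,1],[[0,0,0.04],0,1],[[0,0,0.04],0,1],[[0,0,0.04],0,1]]'; python3 go.py .6079 .3178 .145 15.63
```

```text
t: 18.7
tcp_pos: [0.6078, 0.3177, 0.1461]
tool_rot: [-3.112, -0.427, -0.0]
wrist_force: [0.4, -0.8, -2.1]
width: 0.0425
t: 19.2
tcp_pos: [0.6079, 0.3178, 0.1299]
tool_rot: [-3.112, -0.427, -0.0]
wrist_force: [-0.1, 0.0, -1.4]
width: 0.0425
t 19.2 tcp [0.6079 0.3178 0.1299] yaw 15.63 F [-0.1  0.  -1.4] w 0.0425
rows [-0.     -0.     -0.0376] twist -0.0
```

```bash
python3 -m crank '[[[0.001,0,0.01],0,1],[[0.001,0,0.02],0,1],[[0.001,0,0.03],0,1],[[0.001,0,0.04],0,1],[[0.001,0,0.044],0,1],[[0.001,0,0.044],0,1],[[0.001,0,0.044],0,1]]'; python3 -m crank '[[[0,0,0.004],0,1],[[0,0,0.004],0,1]]'
```

```text
t: 19.9
tcp_pos: [0.6081, 0.3179, 0.1133]
tool_rot: [-3.112, -0.427, -0.0]
wrist_force: [-2.6, -1.8, 5.3]
width: 0.0428
t: 20.1
tcp_pos: [0.6081, 0.3178, 0.1132]
tool_rot: [-3.112, -0.427, -0.0]
wrist_force: [-5.4, -1.9, 11.5]
width: 0.0421
```

The contact height of 0.113 m equals the expected home height. I'm releasing and backing away.

```bash
python3 -m crank '[[[0,0,-0.005],0,1],[[0,0,-0.005],0,-1],[[0,0,-0.005],0,-1],[[0,0,-0.005],0,-1],[[0,0,-0.005],0,-1],[[0,0,-0.005],0,-1],[[0,0,-0.1],0,-1],[[0,0,-0.22],0,-1],[[-0.06,0,-0.34],0,-1],[[-0.16,0,-0.42],0,-1],[[-0.22,0,-0.42],0,-1],[[-0.22,0,-0.42],0,-1],[[-0.22,0,-0.42],0,-1],[[-0.22,0,-0.42],0,-1],[[-0.22,0,-0.42],0,-1],[[-0.22,0,-0.42],0,-1]]'
python3 - <<'E'
from h import *
c=snap('wrist','wG.png');im=c['img']
y=np.radians(15.63);u=np.array([np.cos(y),np.sin(y)]);v=np.array([-u[1],u[0]]);C=np.array([.6078,.3178])
print('pred z.056',[proj(c,[*(C+a*.09*u+b*.022*v),.056]).round(1).tolist() for a,b in((1,1),(1,-1),(-1,-1),(-1,1))])
lab=cv2.cvtColor(im,cv2.COLOR_RGB2LAB).astype(int);L,B=lab[...,0],lab[...,2]
p=proj(c,[*(C-.05*u),.056]).astype(int);print(p,lab[p[1],p[0]])
m=(B>133)&(lab[...,1]>122)
m=cv2.morphologyEx(m.astype(np.uint8)*255,cv2.MORPH_CLOSE,np.ones((9,9)))
n,lb,st,_=cv2.connectedComponentsWithStats(m);i=lb[p[1],p[0]];print(st[i])
k=max(cv2.findContours((lb==i).astype(np.uint8),0,1)[0],key=len)[:,0]
print(cv2.minAreaRect(np.array([ray(c,q,.056)[:2] for q in k],np.float32)))
for n,r in(('L along',L[:,p[0]-3:p[0]+4].mean(1)),('L across',L[p[1]-3:p[1]+4].mean(0))):
  print(n,[(j,round(float(r[j+1]-r[j-1]))) for j in range(1,len(r)-1) if abs(r[j+1]-r[j-1])>15 and (n=='L along' and j<280 or n!='L along' and 220<j<340)])
s=env.sense();print(s['t'],s['wrist_force'].round(1))
E
```

```text
t: 21.7
tcp_pos: [0.524, 0.2941, 0.2779]
tool_rot: [3.112, 0.426, -0.001]
wrist_force: [-0.6, 0.1, -0.8]
width: 0.0854
pred z.056 [[246.6, -32.6], [304.4, -32.6], [299.1, 194.7], [252.1, 194.7]]
[275 151] [ 86 128 131]
[ 248    0   56  194 9888]
((0.5982030630111694, 0.31526684761047363), (0.1567952036857605, 0.043750595301389694), 15.608356475830078)
L along [(193, -51), (194, -55), (195, -16), (207, 30), (208, 29)]
L across [(224, -17), (225, -33), (226, -32), (227, -52), (228, -49), (239, -30), (240, -38), (246, -15), (247, -16), (250, 29), (251, 62), (252, 46), (299, -52), (300, -63), (301, -20), (303, 42), (304, 66), (305, 35), (307, -26), (309, 47), (310, 102), (311, 60)]
21.75 [ 0.3  0.9 -0.5]
```

```bash
python3 -c "
from workcell import env
print(env.finish_job())"
```

```text
the job is handed in; nothing more can be done
None
```

I assembled the lamp and handed the job in at about 22 s of the 72 s allowed. No verdict was reported.

**What I did:** I drew the LED board out of the sleeve by its end and laid it on the bench. I then took it again by its middle and seated it on the housing floor, and laid the diffuser on the end steps over it.

**Last checks that passed:**
- **Board:** firm contact at TCP z 0.092, the height expected on the floor. The last wrist picture taken before the diffuser went on shows it within about a pixel (1 mm) of the housing's centre.
- **Diffuser:** firm contact at TCP z 0.113, the expected home height. Its visible near end is within about 1 mm of prediction and its yaw is 15.61° against the housing's 15.63°.
- **Robot:** gripper open and clear, with no significant wrist force (under 1 N).

**What disagreed or went unchecked:**
- The first top-camera estimate of the housing centre was about 8 mm off the wrist views. I put that down to reading the outer wall face as the rim, and used the wrist views.
- When I set the board on the bench, the fingertips apparently touched it and the wrist force reached 37 N, well below the 120 N limit.
- The diffuser's far end was outside the last picture, so I infer its level from contact height, width and the near end.
- I did not re-measure the bystanders; no planned path came near them.

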